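# Open the locked battery cover of a temperature logger with a release pin

## Task

Open the battery cover of the white temperature logger: take the release pin (the tool with the square handle) out of the tool holder, put its tip into the square well in the cover and press the recessed button at the bottom, then, keeping the button held down with the pin, push the cover out of the logger as far as it goes. Draw the pin straight up out of the well and put it back upright in its own socket in the holder; leave the round-knobbed tool where it stands.

Things in the scene. Friction and masses are not known exactly. Their poses are not given: they have to be found in the camera images.
- pin_grip (a point): Centre of the release pin's square black handle, 18 x 18 mm, 50 mm tall (25 mm above and below this point), the place to grasp; its flats face the holder's x and y. Below it a round steel collar 28 mm across, 4 mm thick, then a bare steel pin 8 mm thick, 45 mm long. z runs up the handle. About 0.06 kg. It stands loosely upright in the holder, collar resting on the holder's top.
- pin_tip (a point): Lower end of the release pin, 74 mm straight below pin_grip; z runs up the pin.
- pin_socket (a point): Mouth centre of the pin's own socket in the top of the tool holder, a fixed grey block 56 (x) x 130 (y) mm, 52 mm high. Round hole 16 mm wide, 48 mm deep, 3 mm chamfer. The axes follow the block's sides. The other socket, with the round-knobbed tool, is 72 mm away along this point's +y, so grasp the pin with the fingers closing along x. The block ends 29 mm away along -y.
- tamper_knob (a point): Centre of the round black knob, 30 mm across, of the other tool in the holder (a bystander); the knob's top is 14 mm above this point.
- cover_well (a point): Mouth centre of the 20 x 20 mm square well in the grey battery cover, at the cover's top face, 59 mm above the worktop; moves with the cover. Well sides along x and y, 3 mm chamfer; the button fills its bottom, 23 mm below. The cover slides out along this point's -y, to the ribbed end. The logger is a fixed white box 110 (x) x 190 (y) mm, 63 mm high; its middle is 20 mm along +y when closed.
- battery_cover (a joint): How far the cover has slid out, m: 0 closed and locked, 0.045 at its stop. Locked unless the button is down 4 mm or more; then it slides with about 2 N, pushed by the pin on the well's wall (6 mm of play each side of a centred pin). It passes the inner catch at about 0.032; once the button is let up after that, it is locked open.
- release_button (a joint): How far the button at the bottom of the well is pressed, m: 0 up, 0.007 at its stop. Sprung: about 2 N to start, 5 N at the stop; it comes up when let go. It moves along with the cover.
Mind the look-alikes: they are no part of the job. What is shaped like the part that bears pin_grip but blue or orange is not meant.

How it is judged:
By the outcome, as a careful person would: the job done as asked, in the order asked, and still so for the second after the job is handed in, with the robot touching nothing.
It also fails if it takes over 51 s, if anything falls off the work surface, if the arm or the gripper's body presses on something with over 40 N, if the wrist force passes 120 N, or if a joint passes its speed limit or range.

## Robot

A 6-joint arm with a two-finger parallel gripper is mounted at the origin on a cart in front of the work surface, level with it; the furniture and walls round the work are solid. World frame = base frame: x ahead of the robot, y to its left, z up, the work surface at z = 0. Lengths are in m, angles in rad, forces in N, time in s.
With the tool pointing down it reaches from about 0.375 to 0.9 m from the base axis. Payload 3.1 kg.
Tool frame: the origin (TCP) lies between the finger pads; the fingertips stand 22 mm ahead of it and the grasp point (between the pads) lies 3 mm ahead of it; z points along the fingers, y is the line along which they close (so a half turn about z gives the same grasp; the last joint's range is limited). The gripper opens to 87 mm and grips with 3 to 60 N. Pads are 19 mm wide; open, the fingers measure 117 mm over their backs; the gripper's body (75 mm by 190 mm) begins 51 mm behind the grasp point.
Start: joints at [1.02, 0.527, 1.433, -0, 1.181, -0.178], TCP at [0.227, 0.582, 0.245] pointing down, gripper open.
Joint ranges: [-3.08, 3.08], [-0.75, 2.2], [0.22, 2.44], [-1.43, 4.57], [0, 2.65], [-2.85, 2.85]. Speed limits (rad/s): [2.79, 2.79, 3.14, 3.14, 3.14, 3.14].

## Interface

Orientations are given as a unit quaternion [x, y, z, w].
In Python, from rig import robot gives the robot as it stands.
- The arm moves only by the tool move_arm, never from a script. Its argument "series" is text: rows parted by semicolons, each of 6 numbers parted by spaces: the shift along the tool's x, y, z in mm, then the turn, a rotation vector about the tool's x, y, z in degrees. In form: dx dy dz ax ay az; .... A call has 1 to 8 rows; each row is the pose to reach, as a shift and turn from the pose commanded when the call began, along the tool's axes at that moment; what a row does not reach only later rows make up. A row lasts 1/12 s, in which the tool goes at most 41.7 mm and 7.16 degrees, less where a joint would pass 70% of its speed; a pose out of reach is approached as far as the arm can. A call with a gripper value outside its range is refused whole. "jaw" is the opening, from 0 (shut) to 1 (fully open), set as the call begins (left out, the last holds). The fingers move at their own pace and stop on an object; "newtons" is the grip in N (left out, the last holds). Time passes only in rows, so rows that repeat a pose let the fingers close. It gives the time, the measured TCP pose, the force, the opening and the grip force at its end, in the units of the state.
- robot.get_obs(): the state, without advancing time (a new reading comes with each control period).
- robot.camera(name): name is "side" or "top" or "wrist"; returns a dict with "img" (384x512x3 uint8, red, green, blue), "mtx" (3x3 intrinsics, pixels), "world_to_cam" (4x4, takes a point from world to camera coordinates). Camera axes: x right, y down, z forward; pixel columns grow to the right and rows downward; lengths in m; the calibration is good to about 2 mm. A picture is of the moment at which its call begins. There is no depth.
- robot.hand_in(): hands the job in; it is judged then, once.
Trained networks look in a picture, given as the dict that the camera call returned (one of the last four; its "shot" number tells which), for a name from the list of things; names that differ only in an ending like _2 or _b are one class to them, and where a whole thing is asked for, a point or a joint stands for the part that bears it (a point fixed in the world has none). Each returns a list of dicts, best first, with "p" (0 to 1); they miss things now and then, are a little off and sometimes report something else, mostly with a low value. They report only what shows in the picture. A call takes as long as a camera call. They do not tell look-alikes from the thing itself.
- robot.search_frame(picture, thing): "xyz" ([x, y, z] in m, in world coordinates, good to about 4 mm: the middle of the surface that is visible of it).
- robot.tip_of(picture, thing): "xyz" ([x, y, z] in m, in world coordinates, good to about 4 mm: a listed point, or the origin of a listed thing).
The state is a dict: "time": time; "q": joint angles; "joint_velocities": joint speeds; "joint_torque": joint torques, N m; "position": TCP position; "tool_rot": TCP orientation; "ft_force": force on the tool from outside, world axes, zero at the start; "moment": the same for the moment, N m; "grip_width": finger opening in m; "grip_force": force on a finger pad.
Only numpy, scipy, OpenCV 4.12 (cv2) and the standard library are available. Lean on these libraries where they do the work, as an engineer would, in place of code of your own. Each camera call takes 0.05 s, during which the arm holds its last target. There are 200 camera calls.

## Working session

There is one attempt and no reset: what is moved stays moved. The work goes in short steps, Python scripts to look and compute and a tool call to move; the robot and the scene stay as the last step left them, time stands still between calls to the robot, and variables do not carry over. Pictures are saved under pics/ and viewed, at most 11 in all, crops included, and the job is handed in when it is done.

Besides the shell and the picture viewer there is one more tool, called as a command line: name --argument value ..., lists and objects as JSON in quotes. move_arm: Moves the arm, as the interface text tells. Its arguments: {"type":"object","properties":{"series":{"type":"string"},"jaw":{"type":"number"},"newtons":{"type":"number"}},"required":["series"]}

```bash
mkdir -p pics; cat > h.py <<'E'
from rig import robot
import numpy as np, cv2
from scipy.spatial.transform import Rotation as R
def save(c,n): cv2.imwrite('pics/'+n,c['img'][:,:,::-1])
def proj(c,p):
    q=c['world_to_cam']@np.r_[p,1]; u=c['mtx']@q[:3]; return (u[:2]/u[2]).round(1)
def ray(c,uv,z):
    W=c['world_to_cam'];Rm=W[:3,:3];o=-Rm.T@W[:3,3]
    d=Rm.T@np.linalg.inv(c['mtx'])@np.r_[uv,1]; return (o+d*(z-o[2])/d[2]).round(4)
def pair(c1,u1,c2,u2):
    P=[c['mtx']@c['world_to_cam'][:3] for c in(c1,c2)]
    x=cv2.triangulatePoints(P[0],P[1],np.array(u1,float).reshape(2,1),np.array(u2,float).reshape(2,1));return (x[:3]/x[3]).ravel().round(4)
def rel(p,o):  # world shift -> tool shift mm
    return (R.from_quat(o['tool_rot']).inv().apply(np.array(p)-o['position'])*1000).round(1)
E
python3 - <<'E'
from h import *
cs={n:robot.camera(n) for n in('top','side')}
o=robot.get_obs();print(o['time'],o['position'],R.from_quat(o['tool_rot']).as_matrix().round(3).tolist())
for n,c in cs.items():
    save(c,n+'1.png')
    for t in('pin_grip','pin_socket','tamper_knob','cover_well'):
        for d in robot.tip_of(c,t)[:4]: print(n,t,np.round(d['xyz'],3),round(d['p'],2),proj(c,d['xyz']))
cv2.imwrite('pics/both.png',cv2.resize(np.vstack([cs['top']['img'],cs['side']['img']])[:,:,::-1],None,fx=.78,fy=.78))
E
```

```text
0.1 [0.22669455 0.5817822  0.24366491] [[-0.932, 0.363, -0.001], [0.363, 0.932, -0.002], [0.0, -0.002, -1.0]]
top pin_grip [0.445 0.362 0.074] 0.74 [148.5 221. ]
top pin_grip [ 0.527 -0.114  0.061] 0.68 [358.5 189.4]
top pin_grip [0.52  0.346 0.077] 0.62 [156.9 187.7]
top pin_grip [0.447 0.252 0.083] 0.53 [197.6 220.4]
top pin_socket [0.445 0.253 0.051] 0.9 [198.7 222.4]
top tamper_knob [0.515 0.256 0.086] 0.45 [196.8 189.8]
top cover_well [ 0.527 -0.116  0.06 ] 0.56 [359.3 189.4]
side pin_grip [0.52  0.349 0.069] 0.95 [221.8 240. ]
side pin_grip [0.59  0.169 0.074] 0.82 [228.4 188.1]
side pin_grip [0.445 0.251 0.08 ] 0.78 [278.2 217.3]
side pin_grip [0.452 0.364 0.074] 0.68 [252.7 249.9]
side pin_socket [0.449 0.251 0.054] 0.66 [276. 228.]
side tamper_knob [0.519 0.262 0.085] 0.8 [240.9 210. ]
side cover_well [ 0.53  -0.115  0.064] 0.57 [295.2 148.6]
```

View pics/top1.png

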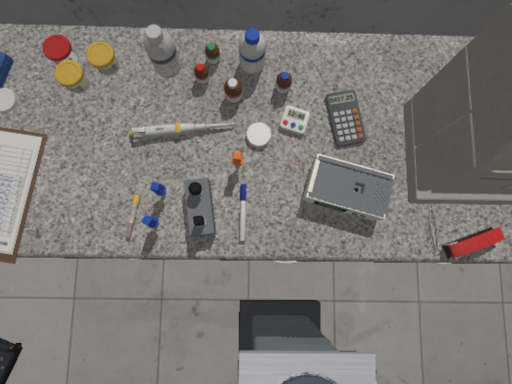

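View pics/side1.png

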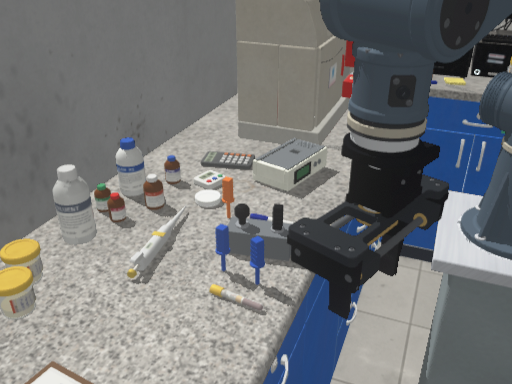

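The black square pin is at top-view pixel (198,221) and the knob at (195,188). The two blue tools at about (152,221) and (158,188) and the orange one at (237,158) are look-alikes. The logger is centred near (350,187), with its well at (359,189). I'm moving above the pin first.

move_arm --series "-325 -228 20 0 0 -27; -325 -228 20 0 0 -27; -325 -228 20 0 0 -27; -325 -228 20 0 0 -27; -325 -228 20 0 0 -27; -325 -228 20 0 0 -27; -325 -228 20 0 0 -27; -325 -228 20 0 0 -27" --jaw 1

```text
time: 1.17
position: [0.4085, 0.3094, 0.2284]
tool_rot: [-0.05, 0.999, 0.0, 0.0]
ft_force: [1.1, 0.8, -1.0]
grip_width: 0.0871
grip_force: 0.0
```

```bash
python3 - <<'E'
from h import *
cs={n:robot.camera(n) for n in('wrist','side')}
o=robot.get_obs();print(o['time'],o['position'],R.from_quat(o['tool_rot']).as_matrix().round(3).tolist())
for n,c in cs.items():
    save(c,n+'2.png')
    for t in('pin_grip','pin_socket','tamper_knob','cover_well'):
        for d in robot.tip_of(c,t)[:4]: print(n,t,np.round(d['xyz'],4),round(d['p'],2),proj(c,d['xyz']))
E
```

```text
1.2667 [0.41138264 0.3066708  0.2281826 ] [[-0.996, -0.092, 0.002], [-0.092, 0.996, -0.001], [-0.002, -0.002, -1.0]]
wrist pin_grip [0.5213 0.3457 0.0734] 0.73 [271.7 275.7]
wrist pin_grip [0.4445 0.3659 0.0739] 0.64 [296.7 219.2]
wrist pin_socket [0.4438 0.2471 0.0549] 0.96 [198.  204.1]
wrist tamper_knob [0.5219 0.2611 0.0829] 0.61 [201.9 274.4]
wrist cover_well [0.5184 0.2624 0.0859] 0.33 [202.7 273.3]
side pin_grip [0.5183 0.3476 0.0712] 0.86 [222.7 238.7]
side pin_grip [0.4509 0.3634 0.0709] 0.72 [253.3 251.5]
side pin_grip [0.444  0.2488 0.0781] 0.62 [279.1 217.4]
side pin_grip [0.5928 0.1675 0.0737] 0.56 [227.7 187.8]
side pin_socket [0.4487 0.2507 0.0541] 0.78 [276.3 227.8]
side tamper_knob [0.5172 0.2608 0.0847] 0.6 [242.2 210.2]
side cover_well [ 0.5315 -0.114   0.0577] 0.67 [294.6 150.9]
```

View pics/wrist2.png

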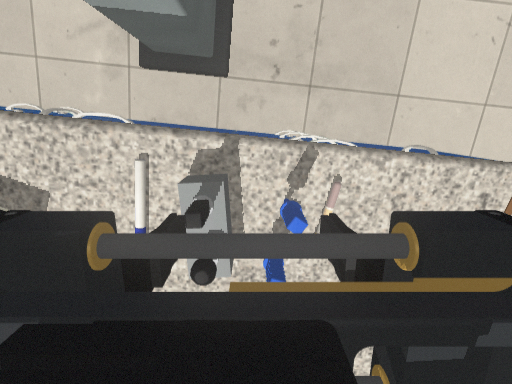

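```bash
python3 - <<'E'
from h import *
c=robot.camera('wrist')
im=c['img'][165:295,160:250,::-1]; cv2.imwrite('pics/w3.png',cv2.resize(im,None,fx=4.5,fy=4.5,interpolation=2))
for uv in((179,184),(228,175),(231,275)): print(uv,ray(c,uv,.052))
c=robot.camera('top')
im2=c['img'][170:245,180:220,::-1]; a=cv2.resize(im2,None,fx=7,fy=7,interpolation=2)
im2=c['img'][150:220,300:400,::-1]; b=cv2.resize(im2,(500,350),interpolation=2)
b=cv2.copyMakeBorder(b,0,175,0,0,0); cv2.imwrite('pics/t3.png',np.hstack([a,b]))
E
```

```text
(179, 184) [0.4198 0.2254 0.052 ]
(228, 175) [0.4028 0.2835 0.052 ]
(231, 275) [0.5366 0.298  0.052 ]
```

View pics/w3.png

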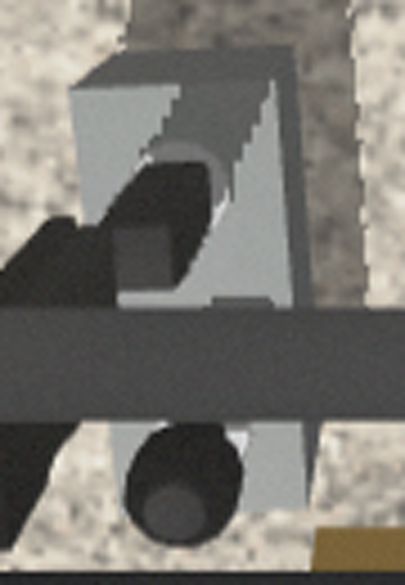

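View pics/t3.png

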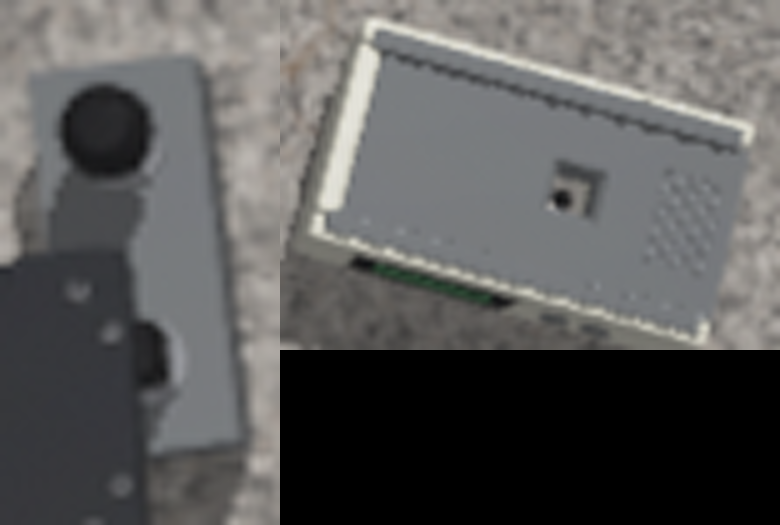

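The wrist crop shows the pin handle's top at full pixel (191.6,221.7) and the holder's top-face corners at (175.6,184.6) and (220.7,182.8). The top crop shows the well at about (360,187), with the ribs at the right end, so the cover slides to image right.

```bash
python3 - <<'E'
from h import *
o=robot.get_obs();print(o['time'],o['position'].round(4),R.from_quat(o['tool_rot']).as_matrix().round(3).tolist())
c=robot.camera('wrist')
A,B,C=[ray(c,u,.052) for u in((175.6,184.6),(220.7,182.8),(228.4,278.8))]
print(A,B,C,np.linalg.norm(A-B),'holder y deg',np.degrees(np.arctan2(*(C-B)[[1,0]])),'x',np.degrees(np.arctan2(*(A-B)[[1,0]])))
yh=(C-B)/np.linalg.norm(C-B);print('socket from corners',(A+B)/2+yh*.029)
p=ray(c,(191.6,221.7),.106);print('pin top',p)
t=robot.camera('top')
E1,E2=[ray(t,u,.063) for u in((318,154.4),(394.4,176))]
print('edge',E1,E2,np.linalg.norm(E1-E2),np.degrees(np.arctan2(*(E1-E2)[[1,0]])))
F=ray(t,(307.6,195),.063);G=ray(t,(384.5,217),.063);print('cor',F,G,'mid',(E1+E2+F+G)/4,np.degrees(np.arctan2(*(F-G)[[1,0]])));print('well',ray(t,(360,187.2),.059))
E
```

```text
1.7667 [0.407  0.3119 0.2282] [[-0.995, -0.101, 0.0], [-0.101, 0.995, 0.0], [-0.0, 0.0, -1.0]]
[0.4211 0.221  0.052 ] [0.4134 0.2752 0.052 ] [0.5428 0.2947 0.052 ] 0.0547442234395557 holder y deg 8.56973496087227 x -81.91430149604466
socket from corners [0.44592622 0.25242138 0.052     ]
pin top [0.4451 0.2533 0.106 ]
edge [ 0.6079 -0.0205  0.063 ] [ 0.5598 -0.199   0.063 ] 0.18486714148274164 74.91885029874383
cor [0.5113 0.0046 0.063 ] [ 0.4634 -0.172   0.063 ] mid [ 0.5356   -0.096725  0.063   ] 74.82452356007492
well [ 0.5324 -0.1186  0.059 ]
```

move_arm --series "-32 -63 0 0 0 -2.5; -32 -63 0 0 0 -2.5; -32 -63 35 0 0 -2.5; -32 -63 70 0 0 -2.5; -32 -63 90 0 0 -2.5; -32 -63 90 0 0 -2.5; -32 -63 90 0 0 -2.5; -32 -63 90 0 0 -2.5"

```text
time: 2.53
position: [0.4466, 0.252, 0.1391]
tool_rot: [-0.072, 0.997, 0.0, 0.001]
ft_force: [-0.6, 0.7, 0.2]
grip_width: 0.0872
grip_force: 0.0
```

```bash
python3 - <<'E'
from h import *
o=robot.get_obs();print(o['time'],o['position'].round(4),R.from_quat(o['tool_rot']).as_matrix().round(3).tolist(),rel([.4457,.2522,.084],o))
c=robot.camera('wrist');save(c,'w4.png')
E
```

```text
2.5333 [0.4466 0.252  0.1391] [[-0.99, -0.143, 0.002], [-0.143, 0.99, 0.001], [-0.002, 0.0, -1.0]] [ 1.   0.3 55.1]
```

View pics/w4.png

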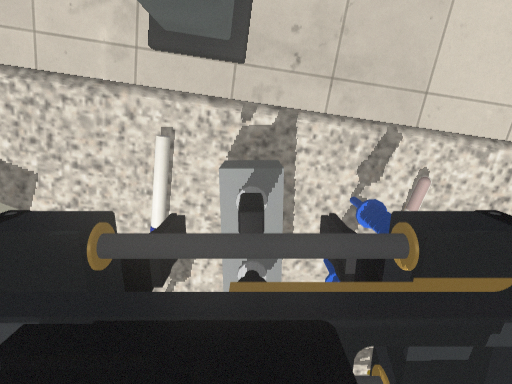

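The handle (about col 251) is centred between the fingers (179 to 327). The blue tools stay outside the right finger. Descending to grasp.

move_arm --series "1 0 28 0 0 0; 1 0 55 0 0 0; 1 0 55 0 0 0; 1 0 55 0 0 0"

```text
time: 2.92
position: [0.4447, 0.2516, 0.0836]
tool_rot: [-0.072, 0.997, -0.0, -0.0]
ft_force: [-0.3, -0.2, 0.4]
grip_width: 0.087
grip_force: 0.0
```

move_arm --series "0 0 0 0 0 0; 0 0 0 0 0 0; 0 0 0 0 0 0; 0 0 0 0 0 0; 0 0 0 0 0 0; 0 0 0 0 0 0; 0 0 0 0 0 0; 0 0 0 0 0 0" --jaw 0 --newtons 40

```text
time: 3.58
position: [0.4448, 0.2514, 0.0832]
tool_rot: [-0.071, 0.997, 0.0, 0.0]
ft_force: [-0.3, -0.1, -0.0]
grip_width: 0.0416
grip_force: 0.0
```

move_arm --series "0 0 0 0 0 0; 0 0 0 0 0 0; 0 0 0 0 0 0; 0 0 0 0 0 0; 0 0 0 0 0 0; 0 0 0 0 0 0; 0 0 0 0 0 0; 0 0 0 0 0 0"

```text
time: 4.25
position: [0.4447, 0.2514, 0.0831]
tool_rot: [-0.071, 0.997, -0.0, -0.0]
ft_force: [-0.8, -0.2, -2.2]
grip_width: 0.0177
grip_force: 40.0
```

move_arm --series "0 0 -20 0 0 0; 0 0 -50 0 0 0; 0 0 -85 0 0 0; 0 0 -120 0 0 0; 0 0 -137 0 0 0; 0 0 -137 0 0 0; 0 0 -137 0 0 0" --newtons 60

```text
time: 4.83
position: [0.4451, 0.2515, 0.2211]
tool_rot: [-0.072, 0.997, 0.0, 0.001]
ft_force: [0.3, -0.3, 0.2]
grip_width: 0.0177
grip_force: 60.0
```

```bash
python3 - <<'E'
from h import *
o=robot.get_obs();print(o['time'],o['q'].round(2),o['position'].round(4),rel([.531,-.1165,.22],o),o['grip_width'],o['ft_force'])
t=robot.camera('top');print([ray(t,u,z) for u in((408,203),(417,98)) for z in(0,.1,.3)])
s=robot.camera('side');save(s,'s5.png')
for d in robot.tip_of(s,'pin_tip')[:3]:print(d)
E
```

```text
4.8333 [ 0.3   0.41  1.74 -0.    0.99 -1.42] [0.4451 0.2515 0.2211] [ -32.5 -376.5    1. ] 0.017724830749333287 [ 0.31943155 -0.3186052   0.18370583]
[array([ 0.5053, -0.2547,  0.    ]), array([ 0.4917, -0.2124,  0.1   ]), array([ 0.4644, -0.1276,  0.3   ]), array([ 0.7807, -0.2918,  0.    ]), array([ 0.7373, -0.2454,  0.1   ]), array([ 0.6506, -0.1526,  0.3   ])]
{'xyz': [0.4428, 0.3592, -0.0008], 'p': 0.66}
{'xyz': [0.5164, 0.3445, -0.0043], 'p': 0.62}
{'xyz': [0.5932, 0.1693, 0.0008], 'p': 0.51}
```

View pics/s5.png

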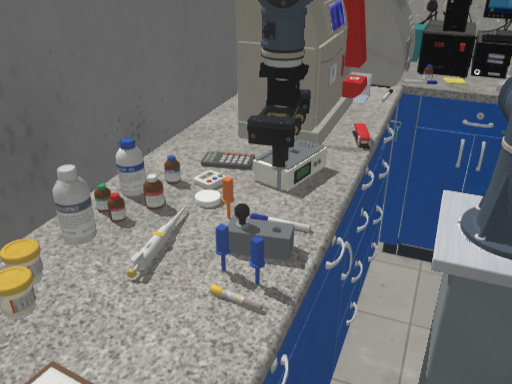

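The pin is out of the holder and held in the gripper. The other tools are undisturbed. I'm carrying it to the logger and turning the gripper so its body stays clear of the cabinet.

move_arm --series "-4 -37 0 0 0 7; -8 -77 0 0 0 14; -12 -117 0 0 0 21; -16 -157 0 0 0 28; -20 -197 0 0 0 35; -24 -237 0 0 0 42; -28 -277 0 0 0 49; -30 -300 0 0 0 56"

```text
time: 5.65
position: [0.5177, -0.0452, 0.2185]
tool_rot: [0.409, 0.912, -0.001, -0.001]
ft_force: [0.1, -0.9, -0.0]
grip_width: 0.0172
grip_force: 60.0
```

move_arm --series "0 0 0 0 0 7; 0 0 0 0 0 14; 0 0 0 0 0 21; 0 0 0 0 0 28; 0 0 0 0 0 35; 0 0 0 0 0 42; 0 0 0 0 0 49; 0 0 0 0 0 56"

```text
time: 6.32
position: [0.5162, -0.0411, 0.2182]
tool_rot: [0.789, 0.615, -0.001, -0.002]
ft_force: [-0.4, -0.4, -0.7]
grip_width: 0.0177
grip_force: 60.0
```

```bash
python3 - <<'E'
from h import *
o=robot.get_obs();r=R.from_quat(o['tool_rot']).as_matrix();print(o['time'],o['q'].round(2),o['position'].round(4),r.round(3).tolist(),np.degrees(np.arctan2(r[1,1],r[0,1])),rel([.531,-.1165,.17],o))
E
```

```text
6.3167 [-0.3   0.42  1.73 -0.    1.   -0.05] [ 0.5162 -0.0411  0.2182] [[0.245, 0.97, -0.004], [0.97, -0.245, 0.001], [0.0, -0.004, -1.0]] -14.162898232599394 [-69.5  33.   48. ]
```

move_arm --series "-35 16 24 0 0 1; -70 33 48 0 0 1; -70 33 48 0 0 1; -70 33 48 0 0 1; -70 33 48 0 0 1"

```text
time: 6.73
position: [0.5314, -0.1167, 0.1705]
tool_rot: [0.793, 0.61, -0.001, -0.002]
ft_force: [-0.6, 0.8, -0.6]
grip_width: 0.0177
grip_force: 60.0
```

```bash
python3 - <<'E'
from h import *
o=robot.get_obs();print(o['time'],o['position'].round(4),rel([.531,-.1165,.17],o))
ims=[]
for n in('side','wrist'):
    c=robot.camera(n)
    tip=o['position']-[0,0,.076]
    print(n,'tip',proj(c,tip),'well',proj(c,[.531,-.1165,.059]))
    for t in('pin_tip','cover_well'):
        for d in robot.tip_of(c,t)[:3]:print(n,t,np.round(d['xyz'],4),round(d['p'],2),proj(c,d['xyz']))
    if n=='side': ims.append(cv2.resize(c['img'][90:200,225:345],(480,440),interpolation=2))
    else: ims.append(cv2.resize(c['img'],(586,440))[:,133:453])
cv2.imwrite('pics/f6.png',np.hstack(ims)[:,:,::-1])
E
```

```text
6.7333 [ 0.5314 -0.1167  0.1705] [ 0.1 -0.4  0.5]
side tip [295.5 137.5] well [295.1 150.1]
side pin_tip [ 0.4448  0.3604 -0.0026] 0.79 [257.2 284.1]
side pin_tip [ 0.5289 -0.1186  0.0958] 0.72 [296.6 136.9]
side pin_tip [ 5.908e-01  1.667e-01 -5.000e-04] 0.66 [229.6 216.9]
side cover_well [ 0.5273 -0.1156  0.0605] 0.83 [296.3 149.9]
side cover_well [0.4495 0.2506 0.0542] 0.33 [275.9 227.7]
wrist tip [253.8 205.5] well [253.2 194.4]
wrist cover_well [ 0.5313 -0.1151  0.174 ] 0.24 [253.4 245.4]
```

View pics/f6.png

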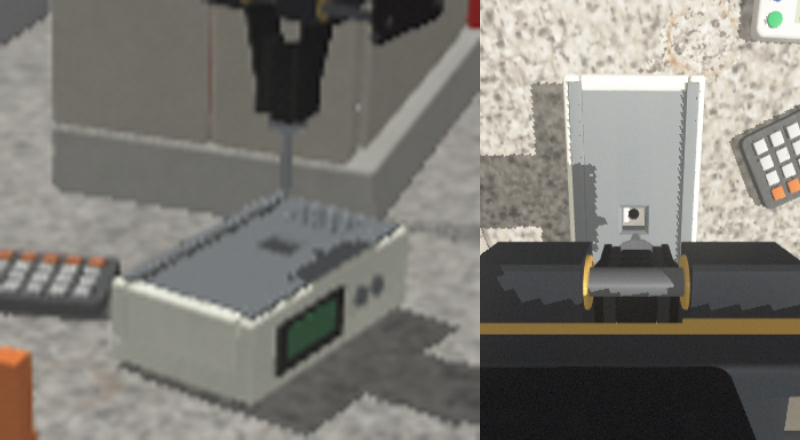

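The side crop shows the pin standing over the cover. The wrist part shows the well mouth centred at (634,217) in the picture, which is wrist pixel (250.8,189.8), with the pin tip just below it.

```bash
python3 - <<'E'
from h import *
o=robot.get_obs();c=robot.camera('wrist')
w=ray(c,(250.8,189.8),.059);print(w,rel([w[0],w[1],.17],o))
print('tip seen col/row->',ray(c,(250.8,205.5),.0945))
g=cv2.cvtColor(c['img'],7)[180:215,238:270];print(g[::2,::2])
E
```

```text
[ 0.5305 -0.1119  0.059 ] [ 3.6 -3.1  2.8]
tip seen col/row-> [ 0.5294 -0.1166  0.0945]
[[169 153 190 186 152 153 149 153 153 155 154 141 117 174 175 171]
 [178 168 254 254 174 104  57 137 189 186 180 117 116 173 175 174]
 [179 167 254 253  57  57  56  58 175 186 166 113 114 173 173 175]
 [181 168 254 253  62  58  54  55  83 187 169 115 119 175 175 173]
 [178 165 254 218  72  55  54  55 160 187 171 114 116 174 173 174]
 [180 168 254 253 182 104  89 135 185 183 178 105 119 174 172 173]
 [181 168 254 251 183 183 185 182 183 183 177 113 118 173 176 172]
 [179 167 182 180 180 185 184 184 184 185 187 113 115 172 174 174]
 [178 132 151 153 154 156 155 153 155 153 152 105 115 173 175 173]
 [178  97  97  99  98  95  97  98  95  97  97 113 114 173 173 173]
 [179 110 110 111 111 110 113 111 111 112 109 111 116 171 171 172]
 [158 144 146 144 145 142 143 138 143 145 144 145 127 173 173 172]
 [157 155 156 156 152 155 121 115 127 154 155 158 154 171 174 174]
 [171 166 170 167 170 145 119 115 116 153 170 170 170 172 173 173]
 [169 169 169 169 168 127 116 117 116 146 162 166 170 170 172 175]
 [168 167 162 137 119 123 136 129 124 120 118 121 162 169 171 174]
 [165 139 122 128 130 129 132 127 127 128 130 127 125 124 167 171]
 [126 133 127 127 125 129 130 129 126 130 129 122 131 128 117 158]]
```

move_arm --series "2.5 -0.5 0 0 0 0; 2.5 -0.5 20 0 0 0; 2.5 -0.5 30 0 0 0; 2.5 -0.5 38 0 0 0; 2.5 -0.5 44 0 0 0; 2.5 -0.5 50 0 0 0; 2.5 -0.5 50 0 0 0; 2.5 -0.5 50 0 0 0"

```text
time: 7.75
position: [0.5327, -0.1146, 0.1219]
tool_rot: [0.792, 0.61, -0.0, -0.0]
ft_force: [-0.1, 0.2, -0.2]
grip_width: 0.0177
grip_force: 60.0
```

The tip is inside the well with no contact force. Pressing the button next.

move_arm --series "0 0 4 0 0 0; 0 0 8 0 0 0; 0 0 10 0 0 0; 0 0 12 0 0 0; 0 0 13 0 0 0; 0 0 14 0 0 0; 0 0 14 0 0 0; 0 0 14 0 0 0"

```text
time: 8.42
position: [0.5328, -0.1146, 0.1084]
tool_rot: [0.792, 0.61, 0.0, 0.0]
ft_force: [-1.3, 0.3, 2.4]
grip_width: 0.0176
grip_force: 60.0
```

move_arm --series "0 0 1 0 0 0; 0 0 2 0 0 0; 0 0 3 0 0 0; 0 0 3 0 0 0; 0 0 3 0 0 0"

```text
time: 8.83
position: [0.5328, -0.1146, 0.1052]
tool_rot: [0.792, 0.61, 0.0, 0.0]
ft_force: [-0.4, 0.3, 4.0]
grip_width: 0.0177
grip_force: 60.0
```

move_arm --series "-3 0 1 0 0 0; -6 0 1 0 0 0; -9 0 1 0 0 0; -12 0 1 0 0 0; -15 0 1 0 0 0; -18 0 1 0 0 0; -21 0 1 0 0 0; -24 0 1 0 0 0"

```text
time: 9.5
position: [0.5267, -0.1375, 0.1047]
tool_rot: [0.792, 0.61, 0.0, -0.0]
ft_force: [-1.1, 1.7, 7.4]
grip_width: 0.0175
grip_force: 60.0
```

The cover is sliding: about 2 N side force with the button at its stop.

move_arm --series "-3 0 0 0 0 0; -6 0 0 0 0 0; -9 0 0 0 0 0; -12 0 0 0 0 0; -15 0 0 0 0 0; -18 0 0 0 0 0; -21 0 0 0 0 0; -21 0 0 0 0 0"

```text
time: 10.17
position: [0.5212, -0.1582, 0.1047]
tool_rot: [0.793, 0.61, 0.0, -0.0]
ft_force: [-1.2, 2.1, 8.3]
grip_width: 0.0173
grip_force: 60.0
```

move_arm --series "-2 0 0 0 0 0; -4 0 0 0 0 0; -6 0 0 0 0 0; -6 0 0 0 0 0"

```text
time: 10.5
position: [0.5202, -0.1626, 0.1047]
tool_rot: [0.793, 0.609, 0.001, -0.001]
ft_force: [1.3, 6.3, 8.2]
grip_width: 0.0177
grip_force: 60.0
```

move_arm --series "-1 0 0 0 0 0; -2 0 0 0 0 0; -2 0 0 0 0 0"

```text
time: 10.75
position: [0.5201, -0.1629, 0.1047]
tool_rot: [0.793, 0.609, 0.003, -0.001]
ft_force: [3.4, 10.9, 7.9]
grip_width: 0.0178
grip_force: 60.0
```

At the stop: the force climbs with no further motion. Easing off the wall, then drawing straight up.

move_arm --series "3 0 0 0 0 0; 6 0 0 0 0 0; 6 0 0 0 0 0; 6 0 -5 0 0 0; 6 0 -15 0 0 0; 6 0 -30 0 0 0; 6 0 -50 0 0 0; 6 0 -80 0 0 0"

```text
time: 11.42
position: [0.519, -0.1593, 0.1832]
tool_rot: [0.792, 0.61, -0.001, -0.003]
ft_force: [-0.0, -0.1, -0.3]
grip_width: 0.0179
grip_force: 60.0
```

```bash
python3 - <<'E'
from h import *
o=robot.get_obs();print(o['time'],o['q'].round(2),o['position'].round(4),o['ft_force'].round(1))
s=robot.camera('side');
tip=o['position']-[0,0,.076];print('tip pred',proj(s,tip))
for t in('pin_tip','pin_grip','cover_well'):
    for d in robot.tip_of(s,t)[:4]:print(t,np.round(d['xyz'],4),round(d['p'],2),proj(s,d['xyz']))
w=robot.camera('wrist')
a=cv2.resize(s['img'][90:200,225:345],(480,440),interpolation=2);b=cv2.resize(w['img'],(586,440))[:,133:453]
cv2.imwrite('pics/f7.png',np.hstack([a,b])[:,:,::-1])
E
```

```text
11.4167 [-0.5   0.5   1.7  -0.    0.95 -0.25] [ 0.519  -0.1593  0.1832] [-0.  -0.1 -0.3]
tip pred [305.1 128.1]
pin_tip [ 0.4424  0.3617 -0.0009] 0.93 [258.1 284.1]
pin_tip [ 0.5189  0.3461 -0.006 ] 0.93 [224.1 271.8]
pin_tip [0.5905 0.167  0.0021] 0.7 [229.6 216. ]
pin_tip [ 0.5157 -0.1622  0.1092] 0.47 [306.6 127.2]
pin_grip [0.5206 0.3483 0.0706] 0.84 [221.4 238.9]
pin_grip [0.4505 0.3633 0.0708] 0.77 [253.6 251.5]
pin_grip [ 0.5182 -0.1621  0.1802] 0.7 [307.  101.2]
pin_grip [0.5904 0.1683 0.0757] 0.65 [228.5 187.3]
cover_well [ 0.5185 -0.1585  0.0648] 0.83 [304.5 143. ]
```

View pics/f7.png

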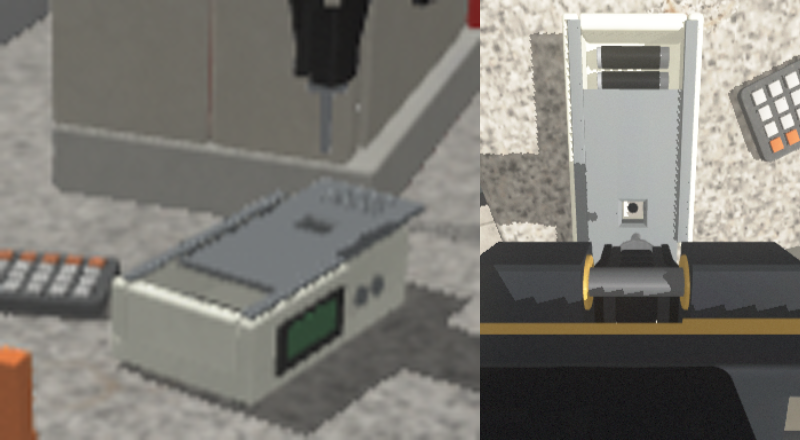

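The cover is out about 45 mm, with the batteries showing and the pin clear. Returning to the holder.

move_arm --series "10 -5 -20 0 0 -7; 45 -21 -37 0 0 -14; 82 -38 -37 0 0 -21; 119 -55 -37 0 0 -28; 156 -72 -37 0 0 -35; 193 -89 -37 0 0 -42; 230 -106 -37 0 0 -49; 265 -124 -37 0 0 -56"

```text
time: 12.33
position: [0.467, 0.1296, 0.2198]
tool_rot: [0.411, 0.912, -0.001, -0.001]
ft_force: [0.8, 0.5, -0.5]
grip_width: 0.0177
grip_force: 60.0
```

move_arm --series "0 0 0 0 0 -7; 0 0 0 0 0 -14; 0 0 0 0 0 -21; 0 0 0 0 0 -28; 0 0 0 0 0 -35; 0 0 0 0 0 -42; 0 0 0 0 0 -49; 0 0 0 0 0 -56"

```text
time: 13.0
position: [0.4674, 0.1278, 0.2196]
tool_rot: [-0.066, 0.998, 0.0, -0.002]
ft_force: [-0.9, -0.3, -0.1]
grip_width: 0.0178
grip_force: 60.0
```

```bash
python3 - <<'E'
from h import *
o=robot.get_obs();r=R.from_quat(o['tool_rot']).as_matrix();print(o['time'],o['q'].round(2),o['position'].round(4),np.degrees(np.arctan2(r[1,1],r[0,1])),rel([.4455,.252,.16],o))
E
```

```text
13.0 [ 0.04  0.38  1.8   0.    0.97 -1.67] [0.4674 0.1278 0.2196] 97.54138795807506 [  5.1 126.   59.7]
```

move_arm --series "2 40 15 0 0 -0.5; 4 80 30 0 0 -0.5; 5 120 50 0 0 -0.5; 5 126 55 0 0 -0.5; 5 126 55 0 0 -0.5; 5 126 55 0 0 -0.5; 5 126 55 0 0 -0.5"

```text
time: 13.58
position: [0.4479, 0.2513, 0.1659]
tool_rot: [-0.067, 0.998, -0.0, -0.0]
ft_force: [-0.7, 0.8, -1.1]
grip_width: 0.0175
grip_force: 60.0
```

```bash
python3 - <<'E'
from h import *
o=robot.get_obs();print(o['time'],o['position'].round(4))
tip=o['position']-[0,0,.076]; so=np.array([.4455,.252,.052])
ims=[]
for n in('side','wrist'):
    c=robot.camera(n);print(n,'tip',proj(c,tip),'sock',proj(c,so))
    for t in('pin_tip','pin_socket'):
        for d in robot.tip_of(c,t)[:5]:
            if abs(d['xyz'][1]-.252)<.05: print(t,np.round(d['xyz'],4),round(d['p'],2),proj(c,d['xyz']))
    u,v=proj(c,tip).astype(int)
    ims.append(cv2.resize(c['img'][v-45:v+45,u-40:u+40],(400,450),interpolation=2)); print(u-40,v-45)
cv2.imwrite('pics/f8.png',np.hstack(ims)[:,:,::-1])
E
```

```text
13.5833 [0.4479 0.2513 0.1659]
side tip [276.9 212.4] sock [277.6 229.4]
pin_tip [0.4499 0.2521 0.0918] 0.59 [275.8 211.6]
pin_tip [0.5192 0.2588 0.0841] 0.28 [241.6 209.8]
pin_socket [0.4463 0.2502 0.0529] 0.87 [277.5 228.4]
236 167
wrist tip [251.5 204.7] sock [252.7 190.8]
pin_tip [0.4523 0.2495 0.0892] 0.8 [248.8 209. ]
211 159
```

View pics/f8.png

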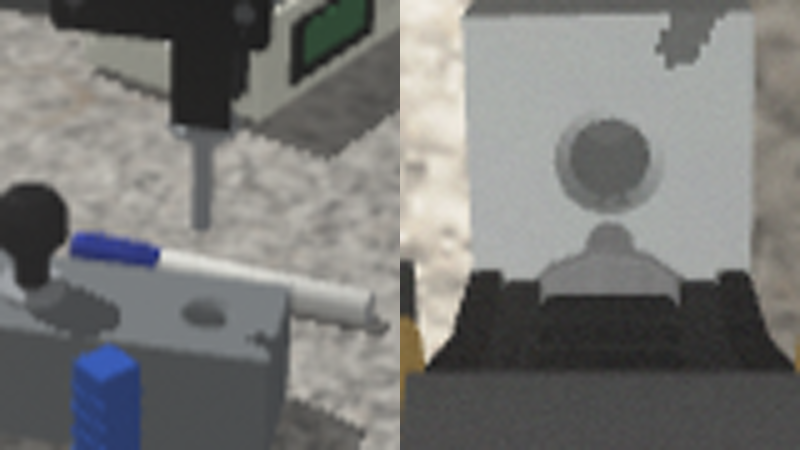

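Wrist crop: the socket mouth is at wrist pixel (252.6,191.2) and the tip centre at about (252.8,208). Side view: tip at (276.4,213), socket at (277.2,229.4).

```bash
python3 - <<'E'
from h import *
o=robot.get_obs();s=robot.camera('side');w=robot.camera('wrist')
T=ray(w,(252.8,208),o['position'][2]-.076);S=ray(w,(252.6,191.2),.052);print('wrist',T,S)
T2=ray(s,(276.4,212.7),o['position'][2]-.076);S2=ray(s,(277.2,229.4),.052);print('side',T2,S2)
print('tri',pair(s,(276.4,212.7),w,(252.8,208)),pair(s,(277.2,229.4),w,(252.6,191.2)))
print(o['position'])
for a in(S-T,S2-T2): print(R.from_quat(o['tool_rot']).inv().apply(a)*1000)
E
```

```text
wrist [0.4501 0.2533 0.0907] [0.4455 0.2525 0.052 ]
side [0.448  0.2539 0.0907] [0.4461 0.2524 0.052 ]
tri [0.4488 0.2531 0.0903] [0.4459 0.2526 0.0521]
[0.44839625 0.25146752 0.1667071 ]
[ 4.70996408 -0.18731316 38.69458815]
[ 2.12648763 -1.23880788 38.69745993]
```

move_arm --series "3.3 -0.5 0 0 0 0; 3.3 -0.5 15 0 0 0; 3.3 -0.5 28 0 0 0; 3.3 -0.5 34 0 0 0; 3.3 -0.5 40 0 0 0; 3.3 -0.5 46 0 0 0; 3.3 -0.5 50 0 0 0; 3.3 -0.5 50 0 0 0"

```text
time: 14.65
position: [0.4443, 0.2512, 0.1155]
tool_rot: [-0.067, 0.998, -0.0, -0.001]
ft_force: [-0.2, -0.3, 0.1]
grip_width: 0.0173
grip_force: 60.0
```

move_arm --series "0 0 5 0 0 0; 0 0 10 0 0 0; 0 0 15 0 0 0; 0 0 20 0 0 0; 0 0 25 0 0 0; 0 0 29 0 0 0; 0 0 31 0 0 0; 0 0 31 0 0 0"

```text
time: 15.32
position: [0.4443, 0.2512, 0.0845]
tool_rot: [-0.067, 0.998, -0.0, -0.001]
ft_force: [0.2, 0.6, -0.1]
grip_width: 0.0179
grip_force: 60.0
```

Down another 1.5 mm to seat it, then release.

move_arm --series "0 0 1 0 0 0; 0 0 1.5 0 0 0; 0 0 1.5 0 0 0"

```text
time: 15.57
position: [0.4447, 0.2513, 0.0837]
tool_rot: [-0.067, 0.998, 0.0, 0.0]
ft_force: [-0.3, 0.4, -0.3]
grip_width: 0.0176
grip_force: 60.0
```

move_arm --series "0 0 0 0 0 0; 0 0 0 0 0 0; 0 0 0 0 0 0; 0 0 0 0 0 0; 0 0 0 0 0 0; 0 0 0 0 0 0; 0 0 0 0 0 0; 0 0 0 0 0 0" --jaw 0.9

```text
time: 16.23
position: [0.4446, 0.2513, 0.0836]
tool_rot: [-0.067, 0.998, 0.0, -0.0]
ft_force: [0.2, -0.1, -0.2]
grip_width: 0.0631
grip_force: 0.0
```

move_arm --series "0 0 0 0 0 0; 0 0 0 0 0 0; 0 0 0 0 0 0; 0 0 -10 0 0 0; 0 0 -30 0 0 0; 0 0 -65 0 0 0; 0 0 -100 0 0 0; 0 0 -135 0 0 0"

```text
time: 16.9
position: [0.444, 0.2511, 0.2205]
tool_rot: [-0.067, 0.998, -0.0, -0.0]
ft_force: [0.6, 0.2, -0.4]
grip_width: 0.0787
grip_force: 0.0
```

move_arm --series "0 -40 0 0 0 0; 0 -80 0 0 0 0; 0 -120 0 0 0 0; 0 -120 0 0 0 0; 0 -120 0 0 0 0; 0 -120 0 0 0 0"

```text
time: 17.4
position: [0.4605, 0.1324, 0.2191]
tool_rot: [-0.066, 0.998, 0.0, 0.0]
ft_force: [-0.3, 0.7, 0.3]
grip_width: 0.078
grip_force: 0.0
```

```bash
python3 - <<'E'
from h import *
o=robot.get_obs();print(o['time'],o['position'].round(3),o['grip_width'])
s=robot.camera('side');t=robot.camera('top')
for n,c in(('side',s),('top',t)):
  for d in robot.tip_of(c,'pin_grip')[:5]: print(n,np.round(d['xyz'],4),round(d['p'],2))
a=cv2.resize(s['img'][120:300,190:370],(500,500),interpolation=2);b=cv2.resize(t['img'][150:250,180:400][:, :],(300,136))
b=cv2.copyMakeBorder(b,0,364,0,0,0);cv2.imwrite('pics/f9.png',np.hstack([a,b])[:,:,::-1])
E
```

```text
17.4 [0.461 0.132 0.219] 0.07802877852918685
side [0.5944 0.1696 0.0723] 0.83
side [0.4481 0.3601 0.0725] 0.81
side [0.52   0.3501 0.0675] 0.57
top [0.5213 0.3488 0.0746] 0.68
top [0.4443 0.3593 0.0727] 0.58
top [0.4442 0.2526 0.0816] 0.49
```

View pics/f9.png

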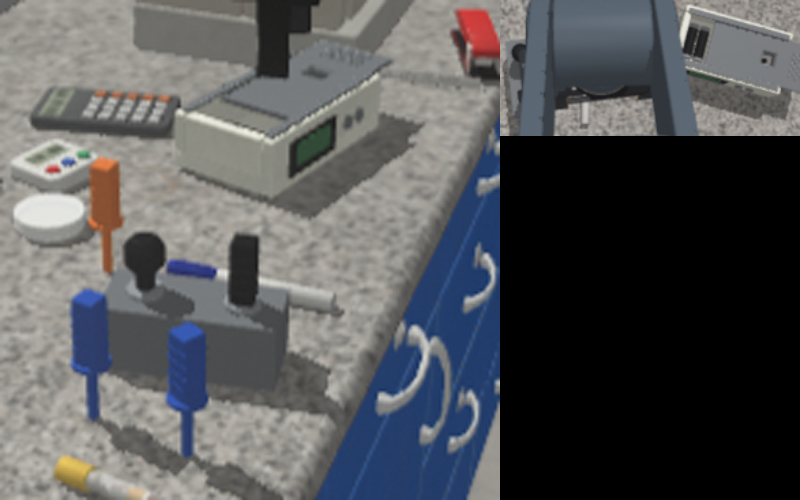

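The pin stands upright in its socket at (243,270) in the crop, with its collar seated. The cover is open, and the knob tool and look-alikes are untouched.

```bash
python3 -c "
from rig import robot
print(robot.hand_in())"
```

```text
the job is handed in; nothing more can be done
None
```

The job is done and handed in at about 17.4 s: the battery cover is pushed out to its stop, and the release pin is back upright in its own socket with the round-knobbed tool untouched; the hand-in returned no verdict.

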